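# Fill the tip hopper until it dumps, then reset it

## Robot

A 6-joint arm with a two-finger parallel gripper is mounted at the origin on a cart in front of the work surface, level with it; the furniture and walls round the work are solid. World frame = base frame: x ahead of the robot, y to its left, z up, the work surface at z = 0. Lengths are in m, angles in rad, forces in N, time in s.
With the tool pointing down it reaches from about 0.3 to 0.875 m from the base axis. Payload 6.4 kg.
Tool frame: the origin (TCP) lies at the very end of the fingers, on their centre line; the grasp point (between the pads) lies grip_point_offset behind it (grip_point_offset is the distance from the TCP to the grasp point, in m); y points along the fingers, x is the direction in which the jaws open and shut, and the axes are right-handed (so a half turn about y gives the same grasp; the last joint's range is limited). The gripper opens to 85 mm and grips with 20 to 120 N. Pads are 22 mm wide; open, the fingers measure 114 mm over their backs; the gripper's body (76 mm by 85 mm) begins 54 mm behind the grasp point. The pads swing forward as they close: fully open they stand 13 mm farther back than shut.
Start: joints at [-1.399, 0.181, 1.607, -0, 1.354, -0.206], TCP at [0.212, -0.534, 0.231] pointing down, gripper open.
Joint ranges: [-2.99, 2.99], [-0.89, 2.07], [0.3, 2.58], [-1.14, 4.28], [0, 2.63], [-3.12, 3.12]. Speed limits (rad/s): [2.57, 2.57, 3.01, 3.14, 3.14, 3.14].

## Interface

Orientations are given as a unit quaternion [w, x, y, z].
In Python, from bench import get_obs, camera, camera_model, hand_in, grip_point_offset gives the robot as it stands.
- The arm moves only by the shell command python3 -m jog 'ROWS'. ROWS is JSON, a list of rows, each a list of 7 numbers: the shift along the tool's x, y, z in mm, then the turn, a rotation vector about the tool's x, y, z in degrees, then the gripper's target within -1 to 1 (shut at 1, half-way at 0, fully open at -1). In form: [[x, y, z, ax, ay, az, grip], ...]. A call has 1 to 8 rows; each row shifts and turns the commanded pose from where the row before left it, along the tool's axes as they then stand; what a row does not reach is not made up. A row lasts 1/12 s, in which the tool goes at most 41.7 mm and 7.16 degrees, less where a joint would pass 70% of its speed; a pose out of reach is approached as far as the arm can. A call is refused whole if a number of a shift passes 41.7 or a number of a turn 7.16, either way. A call with a gripper value outside its range is refused whole. The fingers move at their own pace and stop on an object; the grip force is fixed at half the most. Time passes only in rows, so rows that do not move let the fingers close. It gives the time, the measured TCP pose, the force and the opening at its end, in the units of the state.
- get_obs(): the state, without advancing time (a new reading comes with each control period).
- camera(name): name is "side" or "top" or "wrist"; returns the picture (384x512x3 uint8, blue, green, red); there is no depth.
- camera_model(name): a dict with "K" (3x3 intrinsics, pixels), "pose" (4x4, takes a point from camera to world coordinates). Camera axes: x right, y down, z forward; pixel columns grow to the right and rows downward; lengths in m; the calibration is good to about 2 mm. A picture is of the moment at which its call begins: read the wrist's pose just before it. camera_model takes no time and is no camera call; for the wrist camera it gives the pose at the moment of the call.
- hand_in(): hands the job in, once; it reports no verdict.
The state is a dict: "time_s": time; "q": joint angles; "dq": joint speeds; "joint_efforts": joint torques, N m; "eef_pos": TCP position; "eef_rot": TCP orientation; "wrist_force": force on the tool from outside, world axes, zero at the start; "torque": the same for the moment, N m; "opening": opening from 0.0 (shut) to 1.0 (fully open).
Only numpy, scipy, OpenCV 4.12 (cv2) and the standard library are available. Lean on these libraries where they do the work, as an engineer would, in place of code of your own. Each camera call takes 0.05 s, during which the arm holds its last target.

## Task

Drop the short standing round-bar ends one at a time into the bucket of the tip hopper until their weight trips it and it dumps them into its tray by itself - do not push it over. Leave any bar ends that are still on the bench then where they stand, swing the emptied bucket back fully upright so that it stays there, let go of it, and do not disturb the other things on the bench.

Things in the scene. Friction and masses are not known exactly. Their poses are not given: they have to be found in the camera images.
- hopper: fixed stand of the tip hopper: two runners with an A-frame each. Origin: on the table, straight below the bucket's shaft, midway between the A-frames. x: level, the way the bucket dumps (to the robot's left, give or take 20 degrees); y: along the shaft; z up. Footprint x -130 to +235 mm, y +-134 mm; the A-frames and bearings stand at y = +-90 to +-125 mm, 210 mm high.
- hopper_pivot (a point): point on the shaft's axis midway between the bearings, 190 mm above the table; axes as hopper. The bucket turns about the y axis through it. Behind the upright bucket a round trip weight (52 mm) stands out on a rod to x = -128 mm; tipped, it points up, 315 mm above the table, and must be cleared.
- bucket (a joint): angle of the bucket: 0 = upright on its stop, 1.95 = tipped (mouth down, towards +x of hopper). Over-centre by gravity: empty it rests at either end; balance point near 0.7, below it falls back to 0, above it to 1.95. The weight of two or three bar ends (it varies) trips it: it is over within a second and stays tipped. Lifting it back takes about 3 N at the handle.
- bucket_load (a point): middle of the bucket's inner floor; moves with it. Upright: axes as hopper, 36 mm ahead (+x) of the shaft, 202 mm above the table. Steel skip, walls 4 mm: floor x = -24 to +24 mm of this point, vertical back wall, front wall sloping out to a lip at x = +82 mm, inside width 144 mm (y = +-72 mm), rim 70 mm above the floor.
- bucket_handle (a point): middle of the handle, a 12 mm round bar 96 mm long along y of hopper, a leg at each end; moves with the bucket. In the bucket's frame (shaft axis as origin) at x = -54, z = +138 mm: upright 328 mm above the table, behind the back wall; when the bucket trips it swings over the mouth (up to 345 mm); tipped it stands out level 148 mm ahead (+x) of the shaft, 190 mm up, 25 mm free all round.
- tray: sheet-steel catch tray fixed in the stand below the bucket, 236 x 184 x 55 mm, walls 3 mm; origin at the centre of its underside, 6 mm above the table, 104 mm ahead (+x) of the shaft; axes as hopper.
- tray_floor (a point): centre of the tray's inner floor, 9 mm above the table; axes as hopper.
- bar_a: loose bar end: solid steel round bar sawn square, 36 mm diameter, 44 mm long, about 0.35 kg, dark skin and bright sawn ends, standing on end on the table. Origin: centre of its lower end, z up along the bar; its yaw means nothing.
- bar_b: loose bar end: solid steel round bar sawn square, 36 mm diameter, 44 mm long, about 0.35 kg, dark skin and bright sawn ends, standing on end on the table. Origin: centre of its lower end, z up along the bar; its yaw means nothing.
- bar_c: loose bar end: solid steel round bar sawn square, 36 mm diameter, 44 mm long, about 0.35 kg, dark skin and bright sawn ends, standing on end on the table. Origin: centre of its lower end, z up along the bar; its yaw means nothing.
- bar_d: loose bar end: solid steel round bar sawn square, 36 mm diameter, 44 mm long, about 0.35 kg, dark skin and bright sawn ends, standing on end on the table. Origin: centre of its lower end, z up along the bar; its yaw means nothing.
- angle_offcut: bystander: loose angle-iron offcut, 40 x 70 x 40 mm, lying on one leg; origin at the centre of its underside.
- coupon_tee: bystander: loose welded tee sample, 50 x 90 x 51 mm; origin at the centre of its underside.
- soapstone: bystander: marking stick in a brass holder, 12 x 140 x 14 mm, lying along its y axis among the bar ends; origin at the centre of its underside.
Not all that is in view belongs to the job. What is shaped like the bar_d but purple or turquoise is not meant. Leave any blue or turquoise look-alike of the bar_a alone.

How it is judged:
By the outcome, as a careful person would: the job done as asked, in the order asked, and still so for the second after the job is handed in, with the robot touching nothing.
It also fails if it takes over 72 s, if anything falls off the work surface, if the arm or the gripper's body presses on something with over 40 N, if the wrist force passes 120 N, or if a joint passes its speed limit or range.

## Working session

There is one attempt and no reset: what is moved stays moved. The work goes in short steps, Python scripts to look and compute and a shell command to move; the robot and the scene stay as the last step left them, time stands still between calls to the robot, and variables do not carry over. Pictures are saved under pics/ and viewed, and the job is handed in when it is done.

```bash
ls; mkdir -p pics; python3 - <<'E'
from bench import *
import cv2
print(get_obs(), grip_point_offset)
for n in ("side","top","wrist"):
    m=camera_model(n); print(n,m["K"],m["pose"].round(4) if hasattr(m["pose"],'round') else m["pose"])
    cv2.imwrite(f"pics/{n}0.png",camera(n))
E
```

```text
pics
{'time_s': 0.0, 'q': array([-1.39930871e+00,  1.81558918e-01,  1.60800955e+00,  3.95977772e-06,
        1.35379463e+00, -2.06339290e-01]), 'dq': array([-1.41099865e-05,  7.57631435e-04, -4.15178520e-04, -3.35433281e-04,
        6.12365701e-04,  1.29164937e-03]), 'joint_efforts': array([-4.00475328e-04, -4.44886136e+01, -3.51327860e+01, -3.15137813e-04,
        9.00739309e-03,  1.55534457e-05]), 'eef_pos': array([ 0.21201843, -0.5338892 ,  0.23037336]), 'eef_rot': array([ 0.58545113, -0.58454872,  0.39764248, -0.39677478]), 'wrist_force': array([ 0.21493819,  0.48894566, -0.03807513]), 'torque': array([ 0.01537679, -0.00166766, -0.02265775]), 'opening': 0.9983731085179951} 0.0187
side [[408.34107227   0.         260.4836619 ]
 [  0.         408.34107227 193.51065617]
 [  0.           0.           1.        ]] [[-9.8550e-01 -9.5400e-02  1.4040e-01  3.1110e-01]
 [-1.6980e-01  5.4970e-01 -8.1800e-01  1.0055e+00]
 [ 8.0000e-04 -8.2990e-01 -5.5790e-01  8.4010e-01]
 [ 0.0000e+00  0.0000e+00  0.0000e+00  1.0000e+00]]
top [[370.88011566   0.         262.79216508]
 [  0.         370.88011566 188.96380933]
 [  0.           0.           1.        ]] [[ 0.003  -0.9974  0.0726  0.4174]
 [-0.9998 -0.0046 -0.0213  0.0761]
 [ 0.0216 -0.0725 -0.9971  1.2926]
 [ 0.      0.      0.      1.    ]]
wrist [[304.18669556   0.         257.79636676]
 [  0.         304.18669556 182.5196845 ]
 [  0.           0.           1.        ]] [[ 3.686e-01 -8.875e-01 -2.766e-01  2.836e-01]
 [-9.296e-01 -3.518e-01 -1.100e-01 -5.054e-01]
 [ 3.000e-04  2.977e-01 -9.547e-01  3.722e-01]
 [ 0.000e+00  0.000e+00  0.000e+00  1.000e+00]]
```

View pics/top0.png

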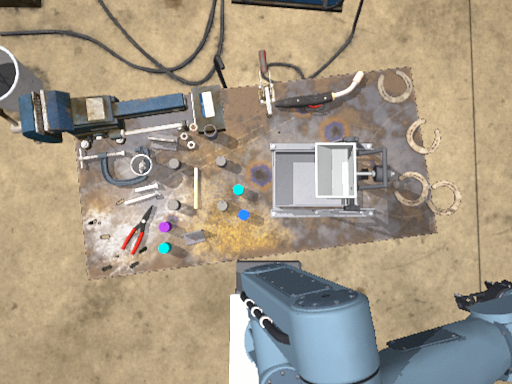

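View pics/side0.png

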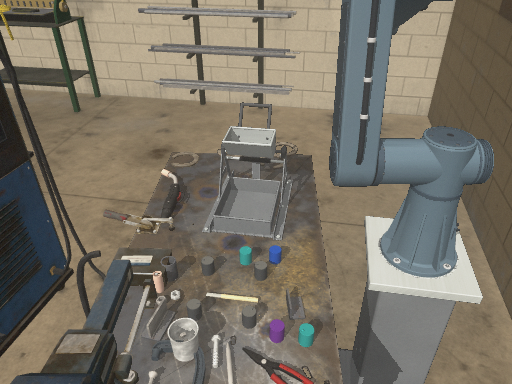

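View pics/wrist0.png

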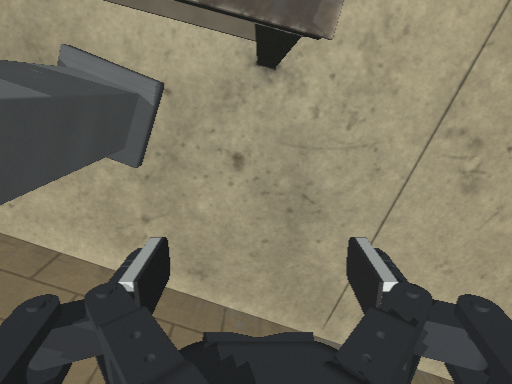

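```bash
python3 - <<'E'
import cv2
t=cv2.imread("pics/top0.png"); s=cv2.imread("pics/side0.png")
cv2.imwrite("pics/top0a.png",cv2.resize(t[140:270,70:270],None,fx=4,fy=4,interpolation=cv2.INTER_CUBIC))
cv2.imwrite("pics/top0b.png",cv2.resize(t[120:230,260:400],None,fx=5,fy=5,interpolation=cv2.INTER_CUBIC))
cv2.imwrite("pics/side0a.png",cv2.resize(s[240:384,130:330],None,fx=4,fy=4,interpolation=cv2.INTER_CUBIC))
E
```

```text
(no output)
```

View pics/top0a.png

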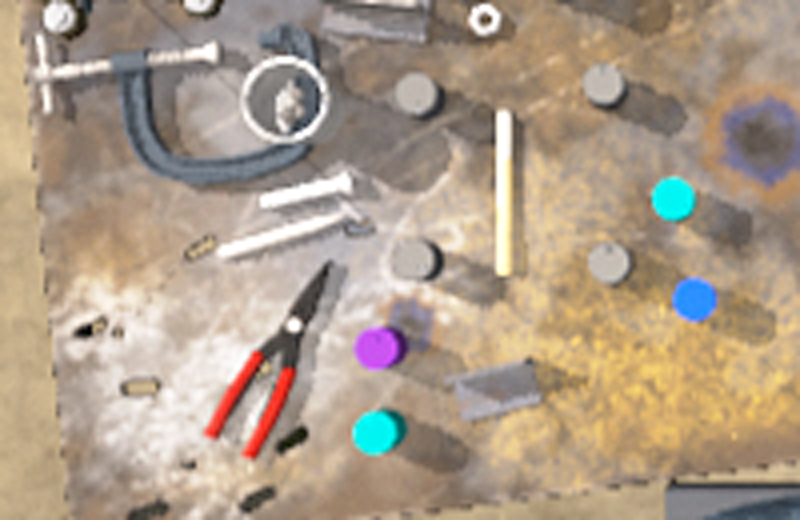

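View pics/top0b.png

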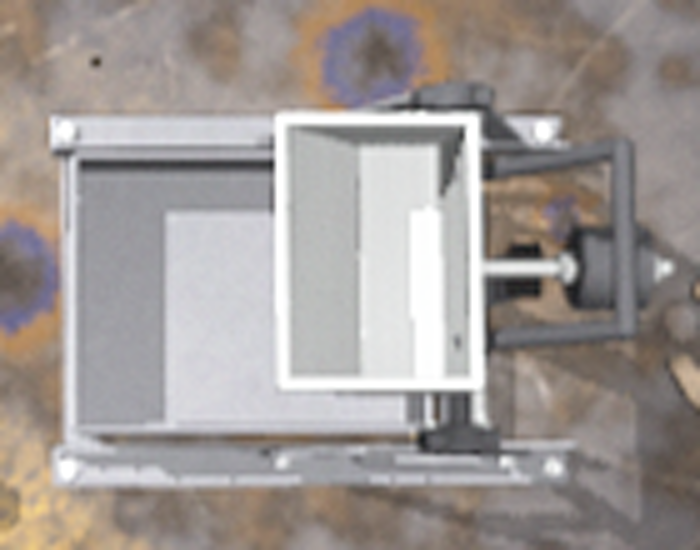

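View pics/side0a.png

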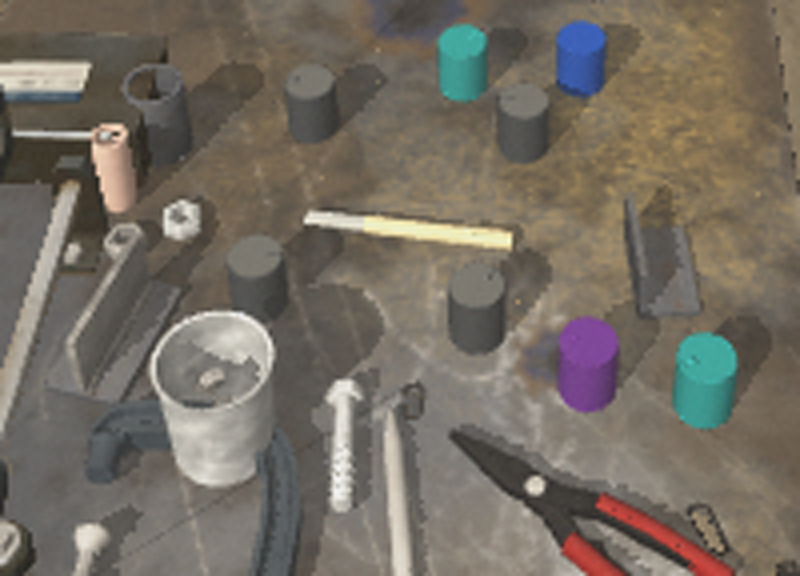

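```bash
cat > h.py <<'E'
import numpy as np
from bench import *
def ray(n,u,v,z):
    m=camera_model(n);P=np.array(m["pose"]);d=P[:3,:3]@np.linalg.solve(np.array(m["K"]),[u,v,1.]);o=P[:3,3]
    return o+d*(z-o[2])/d[2]
def proj(n,p):
    m=camera_model(n);P=np.array(m["pose"]);c=np.array(m["K"])@(P[:3,:3].T@(np.array(p)-P[:3,3]));return c[:2]/c[2]
def T(u,v,z,s=4,o=(70,140)):  # cv2.resize pixel centre convention
    return ray("top",(u+.5)/s-.5+o[0],(v+.5)/s-.5+o[1],z)
def S(u,v,z,s=4,o=(130,240)):
    return ray("side",(u+.5)/s-.5+o[0],(v+.5)/s-.5+o[1],z)
E
python3 - <<'E'
from h import *
np.set_printoptions(precision=4,suppress=True)
for n,t,s in (("NL",(417,95),(256,257)),("NR",(604,86),(312,84)),("SL",(413,259),(477,284)),("SR",(610,263),(523,103)),("turq",(674,199),(462,42)),("blue",(695,300),(581,40))):
    print(n,T(*t,.044),S(*s,.044))
print("soap",T(504,112,.014),T(504,273,.014)); print("angle",T(470,415,0),T(540,397,0),T(450,380,.02))
f=lambda u,v,z:T(u,v,z,5,(260,120))
c=[f(275,113,.272),f(482,113,.272),f(484,390,.272),f(275,392,.272)]
print("rim",*c)
print("handle",f(622,140,.328),f(630,333,.328))
print("weight",f(663,268,.19))
print("runner bolts",f(67,131,.01),f(67,467,.01),f(545,131,.01),f(553,467,.01))
E
```

```text
NL [0.5936 0.3499 0.044 ] [0.592  0.3526 0.044 ]
NR [0.6022 0.1925 0.044 ] [0.6004 0.1965 0.044 ]
SL [0.4553 0.3504 0.044 ] [0.4523 0.3499 0.044 ]
SR [0.4525 0.1858 0.044 ] [0.4513 0.1899 0.044 ]
turq [0.5066 0.1326 0.044 ] [0.5055 0.1356 0.044 ]
blue [0.4217 0.1143 0.044 ] [0.4208 0.1187 0.044 ]
soap [0.5835 0.2813 0.014 ] [0.4444 0.2791 0.014 ]
angle [0.3225 0.3085 0.    ] [0.338  0.2487 0.    ] [0.3535 0.3223 0.02  ]
rim [ 0.6234 -0.0901  0.272 ] [ 0.6243 -0.2064  0.272 ] [ 0.469  -0.2051  0.272 ] [ 0.4674 -0.089   0.272 ]
handle [ 0.599  -0.2653  0.328 ] [ 0.4965 -0.2674  0.328 ]
weight [ 0.5472 -0.3374  0.19  ]
runner bolts [0.6625 0.0134 0.01  ] [0.4278 0.0132 0.01  ] [ 0.6649 -0.3233  0.01  ] [ 0.4289 -0.3247  0.01  ]
```

```bash
cat >> h.py <<'E'
from scipy.spatial.transform import Rotation as R
np.set_printoptions(precision=4,suppress=True)
def cur():
    o=get_obs();w,x,y,z=o["eef_rot"];return o,R.from_quat([x,y,z,w])
def plan(target,yaw=None):
    "print tool-frame shift (mm) to target, tool axes, and residual turn to (x=jaw along world dir, y down)"
    o,r=cur();M=r.as_matrix()
    print("t",round(o["time_s"],2),"pos",o["eef_pos"],"open",round(o["opening"],3),"F",o["wrist_force"].round(1))
    Y=np.array([0,0,-1.])
    a=0 if yaw is None else yaw
    best=None
    for s in (1,-1):
        X=s*np.array([np.cos(a),np.sin(a),0]);Z=np.cross(X,Y);D=np.stack([X,Y,Z],1)
        v=np.degrees(R.from_matrix(M.T@D).as_rotvec())
        print(" turn",v.round(2)," shift before turn",(1e3*M.T@(np.array(target)-o["eef_pos"])).round(1)," after",(1e3*D.T@(np.array(target)-o["eef_pos"])).round(1),"X",X.round(2))
    print(" q",o["q"])
E
python3 -c "
from h import *
plan([.601,.194,.30])"
```

```text
t 0.15 pos [ 0.212  -0.534   0.2306] open 1.001 F [-0.5  0.1  0.1]
 turn [ -0.06 -68.35  -0.06]  shift before turn [-533.2  -68.5  630.1]  after [389.  -69.4 728. ] X [1. 0. 0.]
 turn [  0.07 111.65  -0.07]  shift before turn [-533.2  -68.5  630.1]  after [-389.   -69.4 -728. ] X [-1. -0. -0.]
 q [-1.3993  0.1814  1.6078 -0.      1.3538 -0.2063]
```

```bash
python3 -m jog '[[0,-25,0,0,-6.8,0,-1],[0,-25,0,0,-6.8,0,-1],[0,-25,0,0,-6.8,0,-1],[0,-25,0,0,-6.8,0,-1],[0,-25,0,0,-6.8,0,-1],[0,-25,0,0,-6.8,0,-1],[0,-20,0,0,-6.8,0,-1],[0,0,0,0,-6.8,0,-1]]'; python3 -m jog '[[0,0,0,0,-7,0,-1],[0,0,0,0,-7,0,-1],[10,0,18,0,0,0,-1],[19,0,36,0,0,0,-1],[19,0,36,0,0,0,-1],[19,0,36,0,0,0,-1],[19,0,36,0,0,0,-1],[19,0,36,0,0,0,-1]]';  python3 -c "
from h import *
plan([.601,.194,.30])"
```

```text
time_s: 0.82
eef_pos: [0.2124, -0.5358, 0.4066]
eef_rot: [-0.7, 0.705, -0.083, 0.085]
wrist_force: [-0.3, 0.8, -0.2]
opening: 0.999
time_s: 1.48
eef_pos: [0.3173, -0.3345, 0.401]
eef_rot: [0.707, -0.707, -0.0, 0.0]
wrist_force: [1.4, -0.2, 0.4]
opening: 0.996
t 1.48 pos [ 0.3173 -0.3345  0.401 ] open 0.996 F [ 1.4 -0.2  0.4]
 turn [-0.02  0.01 -0.  ]  shift before turn [283.8 101.1 528.5]  after [283.7 101.  528.5] X [1. 0. 0.]
 turn [  -0.01 -179.99    0.03]  shift before turn [283.8 101.1 528.5]  after [-283.7  101.  -528.5] X [-1. -0. -0.]
 q [-1.0703 -0.1722  1.6267  0.0001  1.6874 -1.0704]
```

```bash
python3 -m jog '[[19,0,35,0,0,0,-1],[19,0,35,0,0,0,-1],[19,0,35,0,0,0,-1],[19,0,35,0,0,0,-1],[19,0,35,0,0,0,-1],[19,0,35,0,0,0,-1],[19,0,35,0,0,0,-1],[19,0,35,0,0,0,-1]]';python3 -m jog '[[19,0,35,0,0,0,-1],[19,0,35,0,0,0,-1],[19,10,35,0,0,0,-1],[19,10,35,0,0,0,-1],[19,10,35,0,0,0,-1],[19,20,35,0,0,0,-1],[19,20,35,0,0,0,-1],[0,31,3,0,0,0,-1]]';  python3 -c "
from h import *
plan([.601,.194,.30])
import cv2
for c in((.601,.194),(.452,.188),(.454,.350)): print(proj('wrist',(*c,.044)))
cv2.imwrite('pics/w1.png',camera('wrist'))
"
```

```text
time_s: 2.15
eef_pos: [0.4691, -0.0542, 0.4013]
eef_rot: [-0.707, 0.707, 0.0, -0.0]
wrist_force: [-0.0, -1.3, -0.4]
opening: 1.001
time_s: 2.82
eef_pos: [0.6015, 0.1926, 0.3034]
eef_rot: [0.708, -0.706, -0.003, 0.0]
wrist_force: [-0.3, 0.1, -0.1]
opening: 1.002
t 2.82 pos [0.6015 0.1926 0.3034] open 1.002 F [-0.3  0.1 -0.1]
 turn [-0.15  0.28  0.25]  shift before turn [-0.5  3.4  1.4]  after [-0.5  3.4  1.4] X [1. 0. 0.]
 turn [   0.4  -179.72    0.24]  shift before turn [-0.5  3.4  1.4]  after [ 0.5  3.4 -1.4] X [-1. -0. -0.]
 q [0.1212 0.2543 1.3746 0.0021 1.508  0.1162]
[255.7484 146.7806]
[144.1529 150.8356]
[131.1916  15.1651]
```

View pics/w1.png

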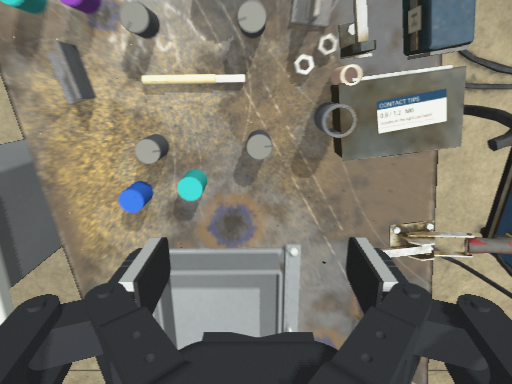

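```bash
python3 -m jog '[[0,0,0,0,0,0,-1],[0,0,0,0,0,0,-1]]';python3 - <<'E'
from h import *
import cv2
plan([.601,.194,.30])
for c in((.601,.194),(.452,.188),(.454,.350)): print(proj('wrist',(*c,.044)))
im=camera('wrist');cv2.imwrite('pics/w2.png',cv2.resize(im[0:220,80:300],None,fx=3.5,fy=3.5,interpolation=cv2.INTER_CUBIC)[:600])
E
```

```text
time_s: 3.03
eef_pos: [0.5987, 0.1868, 0.3031]
eef_rot: [-0.707, 0.707, -0.0, -0.001]
wrist_force: [0.1, -0.1, 0.9]
opening: 0.999
t 3.03 pos [0.5987 0.1868 0.3031] open 0.999 F [ 0.1 -0.1  0.9]
 turn [ 0.03  0.04 -0.08]  shift before turn [2.3 3.1 7.2]  after [2.3 3.1 7.2] X [1. 0. 0.]
 turn [  -0.12 -179.96   -0.05]  shift before turn [2.3 3.1 7.2]  after [-2.3  3.1 -7.2] X [-1. -0. -0.]
 q [ 0.1136  0.2491  1.3815 -0.0004  1.5124  0.113 ]
[258.9377 141.8647]
[147.0116 146.3048]
[133.6286   9.4369]
```

View pics/w2.png

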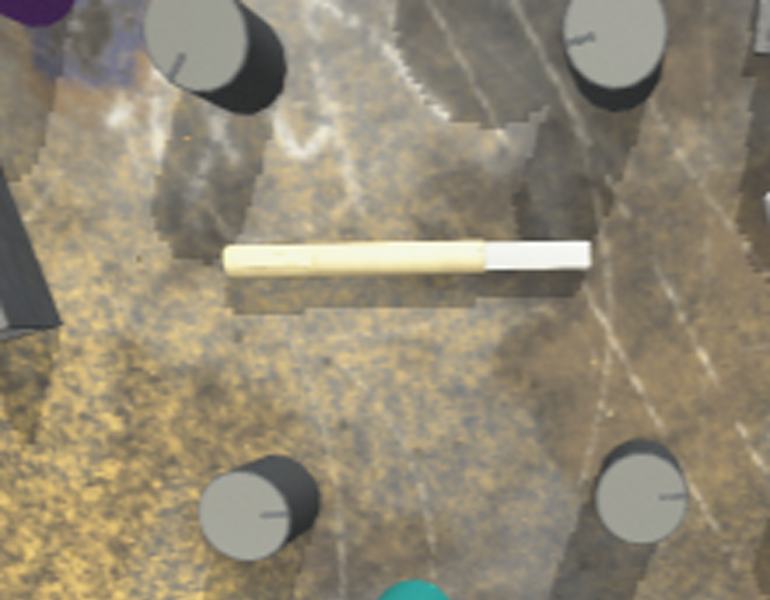

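```bash
python3 - <<'E'
from h import *
for u,v in((641,497),(245,516),(197,37),(616,38)): print(ray('wrist',(u+.5)/3.5-.5+80,(v+.5)/3.5-.5,.044))
E
```

```text
[0.6077 0.1938 0.044 ]
[0.4565 0.1867 0.044 ]
[0.4578 0.3494 0.044 ]
[0.5986 0.3491 0.044 ]
```

```bash
python3 -m jog '[[5,20,6,0,0,0,-1],[0,40,0,0,0,0,-1],[0,40,0,0,0,0,-1],[0,40,0,0,0,0,-1],[0,40,0,0,0,0,-1],[0,40,0,0,0,0,-1],[0,30,0,0,0,0,-1],[0,20,0,0,0,0,-1]]';python3 -m jog '[[0,14,0,0,0,0,-1],[0,7,0,0,0,0,-1],[0,0,0,0,0,0,-1]]';python3 - <<'E'
from h import *
import cv2
plan([.603,.193,.012])
cv2.imwrite('pics/w3.png',camera('wrist'))
E
```

```text
time_s: 3.75
eef_pos: [0.6041, 0.1918, 0.032]
eef_rot: [-0.707, 0.707, -0.001, 0.0]
wrist_force: [-0.5, 0.7, 0.1]
opening: 0.998
time_s: 4.0
eef_pos: [0.6047, 0.1926, 0.0123]
eef_rot: [-0.707, 0.707, 0.0, 0.0]
wrist_force: [-1.0, -0.3, -0.6]
opening: 0.995
t 4.0 pos [0.6047 0.1926 0.0123] open 0.995 F [-1.  -0.3 -0.6]
 turn [ 0.   -0.01  0.03]  shift before turn [-1.7  0.3  0.4]  after [-1.7  0.3  0.4] X [1. 0. 0.]
 turn [ -0.04 179.99   0.  ]  shift before turn [-1.7  0.3  0.4]  after [ 1.7  0.3 -0.4] X [-1. -0. -0.]
 q [ 0.1217  0.5723  1.571  -0.0001  0.9978  0.122 ]
```

View pics/w3.png

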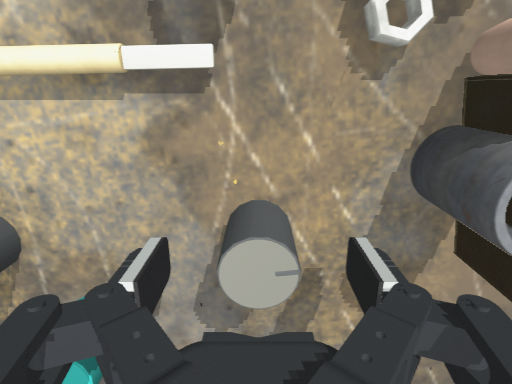

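```bash
python3 -m jog '[[0,0,0,0,0,0,1],[0,0,0,0,0,0,1],[0,0,0,0,0,0,1],[0,0,0,0,0,0,1],[0,0,0,0,0,0,1],[0,0,0,0,0,0,1]]'; python3 - <<'E'
from h import *
import cv2
plan([.546,-.167,.40])
cv2.imwrite('pics/w4.png',camera('wrist'))
E
```

```text
time_s: 4.55
eef_pos: [0.605, 0.1935, 0.0132]
eef_rot: [0.707, -0.707, -0.001, -0.0]
wrist_force: [-0.3, 0.5, 6.5]
opening: 0.409
t 4.55 pos [0.605  0.1935 0.0132] open 0.409 F [-0.3  0.5  6.5]
 turn [-0.01  0.06  0.12]  shift before turn [ -58.6 -387.  -360.4]  after [ -59.  -386.8 -360.5] X [1. 0. 0.]
 turn [   0.18 -179.94    0.02]  shift before turn [ -58.6 -387.  -360.4]  after [  59.  -386.8  360.5] X [-1. -0. -0.]
 q [ 0.123   0.5711  1.5707 -0.      0.9978  0.1221]
```

View pics/w4.png

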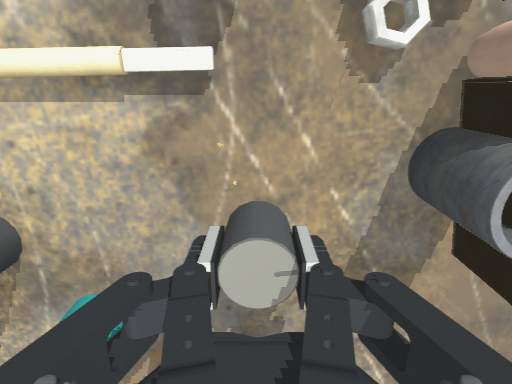

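```bash
python3 -m jog '[[0,-20,0,0,0,0,1],[0,-40,0,0,0,0,1],[0,-40,0,0,0,0,1],[0,-40,0,0,0,0,1],[0,-40,0,0,0,0,1],[0,-40,-10,0,0,0,1],[-8,-15,-36,0,0,0,1],[-8,-15,-36,0,0,0,1]]'; python3 -m jog '[[-8,-15,-36,0,0,0,1],[-8,-15,-36,0,0,0,1],[-8,-15,-36,0,0,0,1],[-8,-15,-36,0,0,0,1],[-8,0,-36,0,0,0,1],[-8,0,-36,0,0,0,1],[-8,0,-36,0,0,0,1],[-8,0,-26,0,0,0,1]]';  python3 -m jog '[[0,0,0,0,0,0,1],[0,0,0,0,0,0,1]]';python3 - <<'E'
from h import *
import cv2
plan([.522,-.170,.245])
cv2.imwrite('pics/w5.png',camera('wrist'))
cv2.imwrite('pics/s5.png',camera('side')[60:300,140:400].repeat(2,0).repeat(2,1))
E
```

```text
time_s: 5.27
eef_pos: [0.5884, 0.1117, 0.2643]
eef_rot: [0.707, -0.707, -0.003, 0.0]
wrist_force: [0.9, -1.1, -4.0]
opening: 0.404
time_s: 5.93
eef_pos: [0.523, -0.1692, 0.321]
eef_rot: [-0.707, 0.707, -0.001, -0.0]
wrist_force: [0.4, -0.2, -4.4]
opening: 0.408
time_s: 6.1
eef_pos: [0.5234, -0.1679, 0.3208]
eef_rot: [0.708, -0.707, 0.001, -0.0]
wrist_force: [0.4, 0.9, -3.9]
opening: 0.407
t 6.1 pos [ 0.5234 -0.1679  0.3208] open 0.407 F [ 0.4  0.9 -3.9]
 turn [-0.07 -0.14 -0.1 ]  shift before turn [-1.2 75.8 -2.2]  after [-1.4 75.8 -2.1] X [1. 0. 0.]
 turn [  0.16 179.86  -0.11]  shift before turn [-1.2 75.8 -2.2]  after [ 1.4 75.8  2.1] X [-1. -0. -0.]
 q [-0.5265  0.0638  1.5567  0.0002  1.5232 -0.5241]
```

View pics/w5.png

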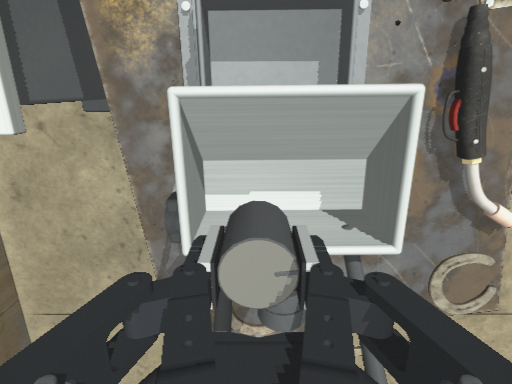

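View pics/s5.png

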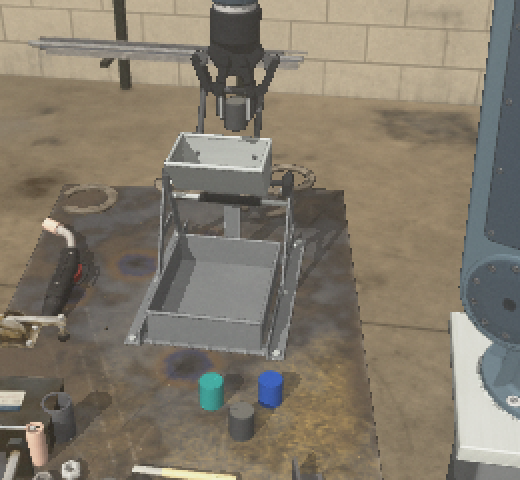

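```bash
python3 - <<'E'
from h import *
for p in((168,88),(425,85),(182,257),(404,252)): print(ray('wrist',*p,.272))
for p in((205,160),(367,160)): print(ray('wrist',*p,.202))
E
```

```text
[ 0.471  -0.0897  0.272 ]
[ 0.6248 -0.088   0.272 ]
[ 0.4709 -0.2047  0.272 ]
[ 0.6285 -0.2007  0.272 ]
[ 0.4785 -0.1503  0.202 ]
[ 0.6208 -0.1502  0.202 ]
```

```bash
python3 -m jog '[[0,20,-1,0,0,0,1],[0,25,-1,0,0,0,1],[0,20,0,0,0,0,1],[0,11,0,0,0,0,1],[0,0,0,0,0,0,1],[0,0,0,0,0,0,-0.1],[0,0,0,0,0,0,-0.1],[0,0,0,0,0,0,-0.1]]'; python3 -c "
from h import *
import cv2
plan([.522,-.170,.40])
cv2.imwrite('pics/s6.png',camera('side')[60:300,140:400].repeat(2,0).repeat(2,1))"
```

```text
time_s: 6.87
eef_pos: [0.5257, -0.1692, 0.2484]
eef_rot: [-0.706, 0.708, 0.002, 0.001]
wrist_force: [0.1, -0.0, 0.9]
opening: 0.545
t 6.87 pos [ 0.5257 -0.1692  0.2484] open 0.545 F [ 0.1 -0.   0.9]
 turn [0.12 0.07 0.22]  shift before turn [  -3.2 -151.6   -1.1]  after [  -3.7 -151.6   -0.8] X [1. 0. 0.]
 turn [   0.34 -179.93   -0.2 ]  shift before turn [  -3.2 -151.6   -1.1]  after [   3.7 -151.6    0.8] X [-1. -0. -0.]
 q [-0.5263  0.1126  1.649   0.      1.3756 -0.5276]
```

View pics/s6.png

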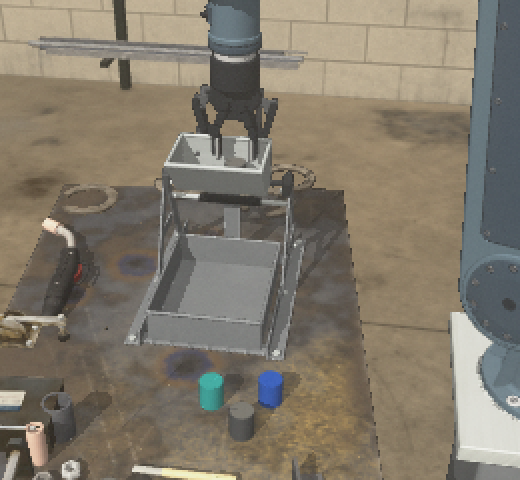

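```bash
python3 -m jog '[[0,-20,0,0,0,0,-0.2],[0,-30,0,0,0,0,-0.2],[0,-30,0,0,0,0,-0.4],[0,-20,10,0,0,0,-1],[-5,0,20,0,0,0,-1]]'; python3 -c "
from h import *
import cv2
plan([.456,.188,.30])
cv2.imwrite('pics/w7.png',camera('wrist'))"
```

```text
time_s: 7.33
eef_pos: [0.5219, -0.1412, 0.3529]
eef_rot: [-0.705, 0.709, 0.003, 0.004]
wrist_force: [-0.0, 0.2, 0.4]
opening: 0.949
t 7.33 pos [ 0.5219 -0.1412  0.3529] open 0.949 F [-0.   0.2  0.4]
 turn [ 0.34 -0.09  0.58]  shift before turn [-66.9  50.3 329.4]  after [-65.9  52.9 329.2] X [1. 0. 0.]
 turn [ -0.92 179.91   0.53]  shift before turn [-66.9  50.3 329.4]  after [  65.9   52.9 -329.2] X [-1. -0. -0.]
 q [-0.4836  0.0195  1.5401 -0.0005  1.5703 -0.4821]
```

View pics/w7.png

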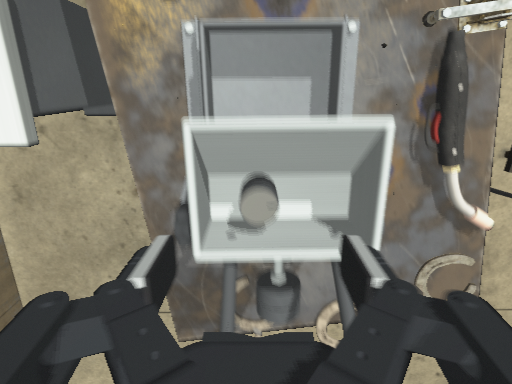

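```bash
python3 -m jog '[[-7,0,36,0,0,0,-1],[-7,0,36,0,0,0,-1],[-7,0,36,0,0,0,-1],[-7,0,36,0,0,0,-1],[-7,10,36,0,0,0,-1],[-7,15,36,0,0,0,-1],[-7,15,36,0,0,0,-1],[-7,15,36,0,0,0,-1]]'; python3 -m jog '[[-7,15,34,0,0,0,-1],[0,30,6,0,0,0,-1],[0,30,0,0,0,0,-1],[0,0,0,0,0,0,-1],[0,0,0,0,0,0,-1]]';python3 - <<'E'
from h import *
import cv2
plan([.456,.188,.012])
im=camera('wrist');cv2.imwrite('pics/w8.png',im)
E
```

```text
time_s: 8.05
eef_pos: [0.463, 0.1509, 0.2917]
eef_rot: [0.707, -0.707, -0.001, -0.001]
wrist_force: [1.1, -0.8, -0.8]
opening: 1.001
time_s: 8.47
eef_pos: [0.4553, 0.1892, 0.2156]
eef_rot: [-0.707, 0.707, -0.0, -0.001]
wrist_force: [1.0, 0.1, 0.2]
opening: 1.003
t 8.47 pos [0.4553 0.1892 0.2156] open 1.003 F [1.  0.1 0.2]
 turn [ 0.02  0.07 -0.14]  shift before turn [  1.1 203.6  -1.1]  after [  0.7 203.6  -1.2] X [1. 0. 0.]
 turn [  -0.21 -179.93   -0.04]  shift before turn [  1.1 203.6  -1.1]  after [ -0.7 203.6   1.2] X [-1. -0. -0.]
 q [ 0.1525  0.0121  1.8232 -0.0001  1.3087  0.1514]
```

View pics/w8.png

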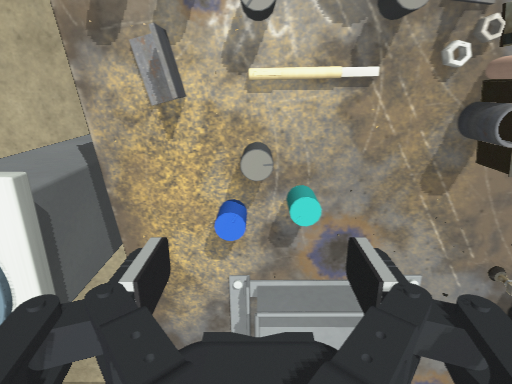

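```bash
python3 -m jog '[[0,35,-1,0,0,0,-1],[0,40,0,0,0,0,-1],[0,40,0,0,0,0,-1],[0,40,0,0,0,0,-1],[0,25,0,0,0,0,-1],[0,16,0,0,0,0,-1],[0,7,0,0,0,0,-1],[0,0,0,0,0,0,-1]]'; python3 -m jog '[[0,0,0,0,0,0,1],[0,0,0,0,0,0,1],[0,0,0,0,0,0,1],[0,0,0,0,0,0,1],[0,0,0,0,0,0,1],[0,0,0,0,0,0,1]]';python3 - <<'E'
from h import *
import cv2
plan([.570,-.170,.33])
im=camera('wrist');cv2.imwrite('pics/w9.png',im)
E
```

```text
time_s: 9.18
eef_pos: [0.4573, 0.1878, 0.0133]
eef_rot: [0.707, -0.707, -0.0, -0.0]
wrist_force: [-1.1, -0.1, 0.4]
opening: 0.999
time_s: 9.68
eef_pos: [0.4567, 0.1884, 0.0143]
eef_rot: [0.707, -0.707, -0.001, -0.0]
wrist_force: [-3.5, -1.2, 9.2]
opening: 0.405
t 9.68 pos [0.4567 0.1884 0.0143] open 0.405 F [-3.5 -1.2  9.2]
 turn [-0.01  0.06  0.08]  shift before turn [ 113.3 -315.6 -358.5]  after [ 113.3 -315.7 -358.4] X [1. 0. 0.]
 turn [   0.12 -179.94    0.01]  shift before turn [ 113.3 -315.6 -358.5]  after [-113.3 -315.7  358.4] X [-1. -0. -0.]
 q [ 0.1505  0.3239  1.9432 -0.0001  0.8732  0.1495]
```

View pics/w9.png

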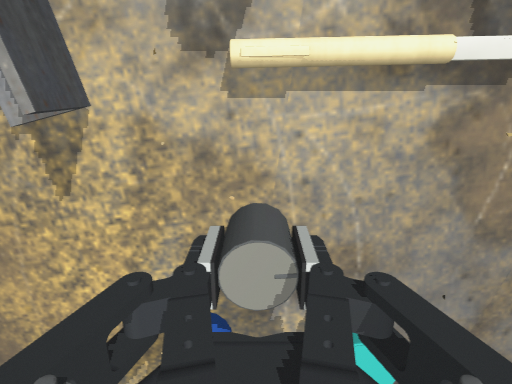

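```bash
python3 -m jog '[[0,-20,0,0,0,0,1],[0,-40,0,0,0,0,1],[0,-40,0,0,0,0,1],[0,-40,0,0,0,0,1],[0,-40,0,0,0,0,1],[5,-35,0,0,0,0,1],[11,-14,-36,0,0,0,1],[11,-14,-36,0,0,0,1]]'; python3 -m jog '[[11,-14,-36,0,0,0,1],[11,-14,-36,0,0,0,1],[11,-14,-36,0,0,0,1],[11,-14,-36,0,0,0,1],[11,-14,-36,0,0,0,1],[11,0,-36,0,0,0,1],[11,0,-36,0,0,0,1],[11,0,-34,0,0,0,1]]';  python3 -m jog '[[0,0,0,0,0,0,1],[0,0,0,0,0,0,1]]';python3 - <<'E'
from h import *
import cv2
plan([.572,-.170,.265])
cv2.imwrite('pics/w10.png',camera('wrist'))
E
```

```text
time_s: 10.4
eef_pos: [0.4835, 0.117, 0.2587]
eef_rot: [0.707, -0.707, -0.003, 0.001]
wrist_force: [1.3, -1.0, -4.9]
opening: 0.401
time_s: 11.07
eef_pos: [0.5712, -0.1716, 0.3259]
eef_rot: [-0.707, 0.707, 0.0, -0.0]
wrist_force: [1.0, 0.8, -2.5]
opening: 0.403
time_s: 11.23
eef_pos: [0.5708, -0.1714, 0.3246]
eef_rot: [0.708, -0.707, 0.002, -0.0]
wrist_force: [-0.0, 0.9, -4.3]
opening: 0.405
t 11.23 pos [ 0.5708 -0.1714  0.3246] open 0.405 F [-0.   0.9 -4.3]
 turn [-0.07 -0.13 -0.12]  shift before turn [ 1.3 59.6  1.3]  after [ 1.2 59.6  1.4] X [1. 0. 0.]
 turn [  0.19 179.87  -0.11]  shift before turn [ 1.3 59.6  1.3]  after [-1.2 59.6 -1.4] X [-1. -0. -0.]
 q [-0.4906  0.1685  1.4342  0.0001  1.5413 -0.4883]
```

View pics/w10.png

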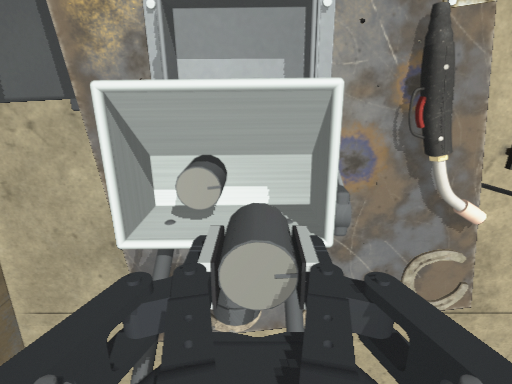

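```bash
python3 -m jog '[[1,20,1,0,0,0,1],[0,20,0,0,0,0,1],[0,15,0,0,0,0,1],[0,4,0,0,0,0,1],[0,0,0,0,0,0,1],[0,0,0,0,0,0,1]]'; python3 -m jog '[[0,0,0,0,0,0,-0.2],[0,0,0,0,0,0,-0.2],[0,-20,0,0,0,0,-0.2],[0,-40,0,0,0,0,-0.2],[0,-40,0,0,0,0,-0.2],[0,-40,0,0,0,0,-0.2],[0,-20,0,0,0,0,-0.2]]';python3 - <<'E'
from h import *
import cv2
plan([.572,-.170,.40])
cv2.imwrite('pics/w11.png',camera('wrist'))
cv2.imwrite('pics/s11.png',camera('side')[60:300,140:400].repeat(2,0).repeat(2,1))
E
```

```text
time_s: 11.78
eef_pos: [0.5725, -0.1678, 0.2677]
eef_rot: [-0.707, 0.707, 0.001, -0.001]
wrist_force: [-0.4, 0.5, -2.7]
opening: 0.403
time_s: 12.37
eef_pos: [0.5734, -0.1692, 0.4351]
eef_rot: [-0.705, 0.709, 0.004, 0.003]
wrist_force: [-0.5, -0.2, 0.8]
opening: 0.604
t 12.37 pos [ 0.5734 -0.1692  0.4351] open 0.604 F [-0.5 -0.2  0.8]
 turn [0.29 0.05 0.55]  shift before turn [-1.8 35.1 -0.6]  after [-1.4 35.1 -0.8] X [1. 0. 0.]
 turn [   0.86 -179.95   -0.45]  shift before turn [-1.8 35.1 -0.6]  after [ 1.4 35.1  0.8] X [-1. -0. -0.]
 q [-0.4853  0.1401  1.2532  0.0001  1.7375 -0.4861]
```

View pics/w11.png

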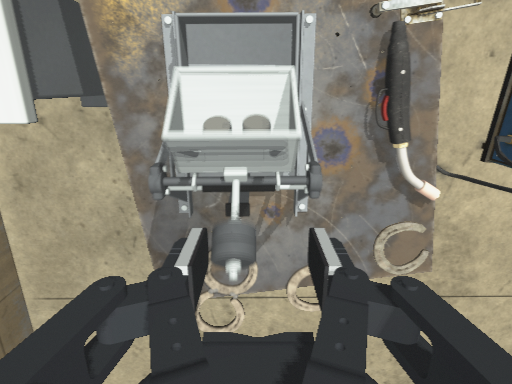

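View pics/s11.png

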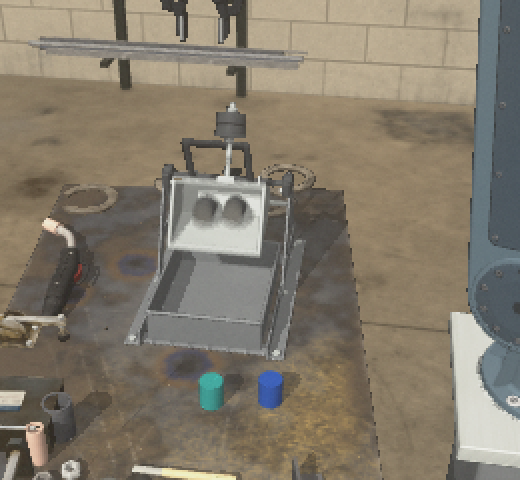

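```bash
python3 -m jog '[[0,0,0,0,0,0,-0.2],[0,0,0,0,0,0,-0.2],[0,0,0,0,0,0,-0.2],[0,0,0,0,0,0,-0.2],[0,0,0,0,0,0,-0.2],[0,0,0,0,0,0,-0.2],[0,0,0,0,0,0,-0.2],[0,0,0,0,0,0,-0.2]]'; python3 - <<'E'
from h import *
import cv2
plan([.572,-.170,.40])
cv2.imwrite('pics/w12.png',camera('wrist'))
s=camera('side');cv2.imwrite('pics/s12f.png',s)
cv2.imwrite('pics/s12.png',cv2.resize(s[60:250,180:330],None,fx=4,fy=3.15*4/4,interpolation=cv2.INTER_CUBIC)[:600])
E
```

```text
time_s: 13.13
eef_pos: [0.5723, -0.1687, 0.4267]
eef_rot: [0.707, -0.707, -0.0, 0.0]
wrist_force: [0.2, 0.2, 0.1]
opening: 0.597
t 13.13 pos [ 0.5723 -0.1687  0.4267] open 0.597 F [0.2 0.2 0.1]
 turn [-0.01  0.05 -0.02]  shift before turn [-0.3 26.7 -1.3]  after [-0.3 26.7 -1.3] X [1. 0. 0.]
 turn [  -0.03 -179.95    0.02]  shift before turn [-0.3 26.7 -1.3]  after [ 0.3 26.7  1.3] X [-1. -0. -0.]
 q [-0.4854  0.1454  1.2634  0.      1.7332 -0.4862]
```

View pics/w12.png

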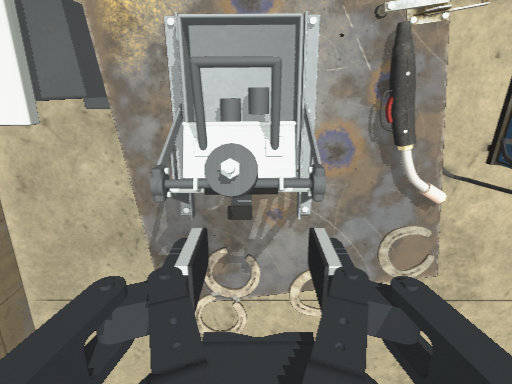

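View pics/s12.png

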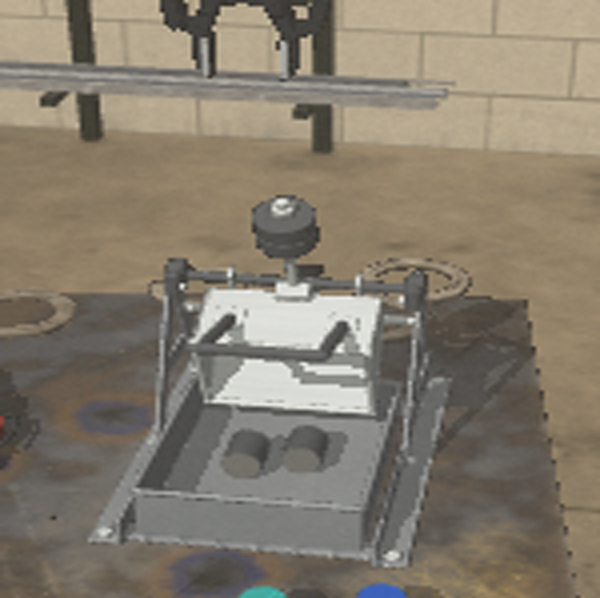

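```bash
python3 - <<'E'
from h import *
for p in((193,62),(280,63),(236,62)): print(ray('wrist',*p,.19))
print(ray('wrist',156,183,.19),ray('wrist',318,182,.19))
# side: crop (60,180) fx4, fy3.15
f=lambda u,v:((u+.5)/4-.5+180,(v+.5)/3.15-.5+60)
for p in((195,347),(325,352),(260,350)): print(ray('side',*f(*p),.19))
E
```

```text
[ 0.4982 -0.0643  0.19  ]
[ 0.5991 -0.0653  0.19  ]
[ 0.5481 -0.0643  0.19  ]
[ 0.4406 -0.2115  0.19  ] [ 0.6519 -0.2101  0.19  ]
[ 0.5961 -0.0613  0.19  ]
[ 0.4945 -0.0691  0.19  ]
[ 0.5449 -0.0643  0.19  ]
```

```bash
python3 -m jog '[[-8,0,35,0,0,0,0.44],[-9,0,35,0,0,0,0.44],[-8,0,35,0,0,0,0.44],[0,0,0,0,7,0,0.44],[0,0,0,0,7,0,0.44],[0,0,0,0,7,0,0.44],[0,0,0,0,7,0,0.44],[0,0,0,0,7,0,0.44]]';python3 -m jog '[[0,10,0,0,7,0,0.44],[0,10,0,0,7,0,0.44],[0,15,0,0,7,0,0.44],[0,15,0,0,7,0,0.44],[0,15,0,0,7,0,0.44],[0,15,0,0,7,0,0.44],[0,15,0,0,7,0,0.44],[0,15,0,0,6,0,0.44]]'; python3 -m jog '[[0,0,0,0,0,0,0.44],[0,0,0,0,0,0,0.44]]'; python3 - <<'E'
from h import *
import cv2
plan([.547,-.0635,.173],np.pi/2)
cv2.imwrite('pics/w13.png',camera('wrist'))
for x in(-.048,0,.048): print(proj('wrist',(.547+x,-.0635,.19)))
E
```

```text
time_s: 13.9
eef_pos: [0.5473, -0.0635, 0.4271]
eef_rot: [-0.674, 0.674, -0.214, 0.214]
wrist_force: [0.8, 0.1, 0.4]
opening: 0.281
time_s: 14.57
eef_pos: [0.5473, -0.0637, 0.3163]
eef_rot: [-0.499, 0.499, -0.501, 0.501]
wrist_force: [-0.1, 0.3, 0.0]
opening: 0.284
time_s: 14.73
eef_pos: [0.5469, -0.0636, 0.3165]
eef_rot: [-0.501, 0.501, -0.499, 0.498]
wrist_force: [0.7, 0.0, -0.6]
opening: 0.284
t 14.73 pos [ 0.5469 -0.0636  0.3165] open 0.284 F [ 0.7  0.  -0.6]
 turn [  -0.04 -179.77   -0.14]  shift before turn [ -0.  143.5   0.3]  after [  0.1 143.5  -0.1] X [0. 1. 0.]
 turn [ 0.09  0.23 -0.03]  shift before turn [ -0.  143.5   0.3]  after [ -0.1 143.5   0.1] X [-0. -1. -0.]
 q [-0.3314  0.0677  1.5612 -0.      1.5143  1.2353]
[257.5299 223.5037]
[257.7199 175.8069]
[257.9302 122.9932]
```

View pics/w13.png

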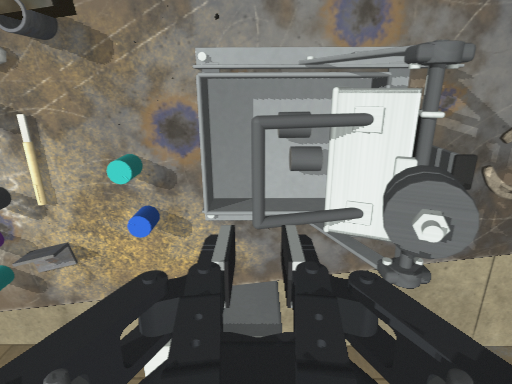

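```bash
python3 -m jog '[[0,25,0,0,0,0,0.44],[0,25,0,0,0,0,0.44],[0,25,0,0,0,0,0.44],[0,25,0,0,0,0,0.44],[0,20,0,0,0,0,0.44],[0,15,0,0,0,0,0.44],[0,8,0,0,0,0,0.44],[0,0,0,0,0,0,0.44]]'; python3 - <<'E'
from h import *
import cv2
plan([.547,-.0635,.173],np.pi/2)
cv2.imwrite('pics/w14.png',camera('wrist'))
E
```

```text
time_s: 15.45
eef_pos: [0.5469, -0.0637, 0.1731]
eef_rot: [-0.5, 0.501, -0.5, 0.499]
wrist_force: [0.4, -0.0, 0.1]
opening: 0.279
t 15.45 pos [ 0.5469 -0.0637  0.1731] open 0.279 F [ 0.4 -0.   0.1]
 turn [  -0.05 -179.86   -0.14]  shift before turn [-0.2  0.1  0.1]  after [ 0.2  0.1 -0.1] X [0. 1. 0.]
 turn [ 0.09  0.14 -0.03]  shift before turn [-0.2  0.1  0.1]  after [-0.2  0.1  0.1] X [-0. -1. -0.]
 q [-0.3315  0.1875  1.7226 -0.      1.2331  1.2368]
```

View pics/w14.png

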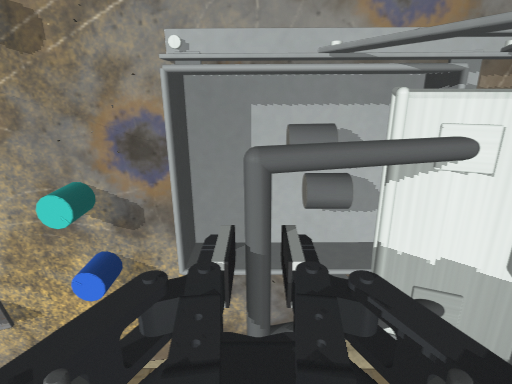

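```bash
python3 -m jog '[[0,0,0,0,0,0,1],[0,0,0,0,0,0,1],[0,0,0,0,0,0,1],[0,0,0,0,0,0,1],[0,0,0,0,0,0,1]]'; python3 - <<'E'
import numpy as np
a=np.radians(np.r_[0:108:5,108,111.4]);r=148
P=np.c_[-r*np.cos(a),-r*np.sin(a)]
print(np.c_[np.degrees(a)[1:],np.diff(np.round(P),axis=0)].round().astype(int).tolist())
E
```

```text
time_s: 15.92
eef_pos: [0.5483, -0.0637, 0.1757]
eef_rot: [0.501, -0.5, 0.499, -0.501]
wrist_force: [-0.8, 3.1, 6.4]
opening: 0.111
[[5, 1, -13], [10, 1, -13], [15, 3, -12], [20, 4, -13], [25, 5, -12], [30, 6, -11], [35, 7, -11], [40, 8, -10], [45, 8, -10], [50, 10, -8], [55, 10, -8], [60, 11, -7], [65, 11, -6], [70, 12, -5], [75, 13, -4], [80, 12, -3], [85, 13, -1], [90, 13, -1], [95, 13, 1], [100, 13, 1], [105, 12, 3], [108, 8, 2], [111, 8, 3]]
```

Gripped (opening 0.11 ≈ 10–12 mm bar). Start lifting along the arc, watching the force.

```bash
python3 -m jog '[[1,-13,0,0,0,0,1],[1,-13,0,0,0,0,1],[3,-12,0,0,0,0,1]]'; python3 -m jog '[[4,-13,0,0,0,0,1],[5,-12,0,0,0,0,1],[6,-11,0,0,0,0,1]]'; python3 - <<'E'
from h import *
import cv2
plan([.547,-.0635,.173],np.pi/2)
cv2.imwrite('pics/s15.png',camera('side')[60:300,140:400].repeat(2,0).repeat(2,1))
E
```

```text
time_s: 16.17
eef_pos: [0.5483, -0.0678, 0.2126]
eef_rot: [0.501, -0.499, 0.499, -0.5]
wrist_force: [5.7, 0.4, -3.7]
opening: 0.108
time_s: 16.42
eef_pos: [0.5484, -0.0812, 0.2492]
eef_rot: [0.503, -0.499, 0.5, -0.499]
wrist_force: [4.6, 11.5, 0.9]
opening: 0.113
t 16.42 pos [ 0.5484 -0.0812  0.2492] open 0.113 F [ 4.6 11.5  0.9]
 turn [  -0.43 -179.87    0.3 ]  shift before turn [-17.3  76.2  -1.7]  after [17.7 76.2  1.4] X [0. 1. 0.]
 turn [-0.19  0.13 -0.28]  shift before turn [-17.3  76.2  -1.7]  after [-17.7  76.2  -1.4] X [-0. -1. -0.]
 q [-0.3644  0.118   1.6415  0.0058  1.3807  1.2031]
```

View pics/s15.png

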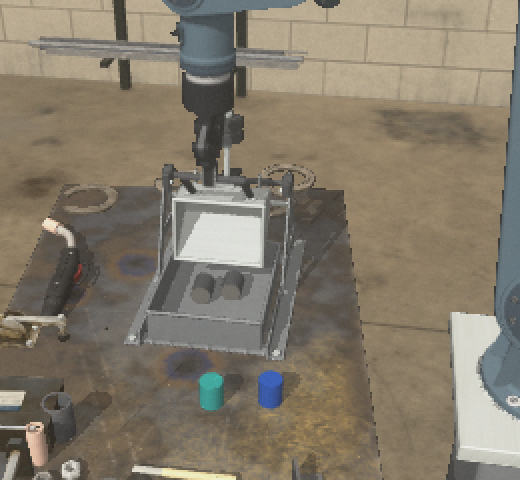

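```bash
python3 -m jog '[[6,-11,0,0,0,0,1],[7,-10,0,0,0,0,1],[8,-10,0,0,0,0,1]]'; python3 -m jog '[[9,-9,0,0,0,0,1],[10,-8,0,0,0,0,1],[11,-7,0,0,0,0,1]]';  python3 -m jog '[[11,-6,0,0,0,0,1],[12,-5,0,0,0,0,1],[0,0,0,0,0,0,1]]'
```

```text
time_s: 16.72
eef_pos: [0.5486, -0.1023, 0.2804]
eef_rot: [0.503, -0.499, 0.499, -0.499]
wrist_force: [4.8, 10.4, 4.1]
opening: 0.113
time_s: 16.97
eef_pos: [0.5489, -0.1317, 0.3064]
eef_rot: [0.503, -0.498, 0.499, -0.499]
wrist_force: [0.6, 13.8, 17.0]
opening: 0.112
time_s: 17.22
eef_pos: [0.5491, -0.1586, 0.3192]
eef_rot: [-0.502, 0.499, -0.497, 0.502]
wrist_force: [-1.9, 7.2, 16.7]
opening: 0.111
```

```bash
python3 -m jog '[[12,-6,0,0,0,0,1],[12,-4,0,0,0,0,1],[0,0,0,0,0,0,1]]'; python3 -m jog '[[13,-1,0,0,0,0,1],[13,-1,0,0,0,0,1],[0,0,0,0,0,0,1]]';python3 - <<'E'
from h import *
import cv2
plan([.547,-.0635,.173],np.pi/2)
cv2.imwrite('pics/s16.png',camera('side')[60:300,140:400].repeat(2,0).repeat(2,1))
E
```

```text
time_s: 17.47
eef_pos: [0.5493, -0.1835, 0.3274]
eef_rot: [-0.501, 0.499, -0.497, 0.502]
wrist_force: [4.1, 1.7, 7.8]
opening: 0.111
time_s: 17.72
eef_pos: [0.5494, -0.2102, 0.329]
eef_rot: [-0.501, 0.499, -0.497, 0.503]
wrist_force: [5.0, 0.5, 7.7]
opening: 0.109
t 17.72 pos [ 0.5494 -0.2102  0.329 ] open 0.109 F [5.  0.5 7.7]
 turn [   0.36 -179.98    0.65]  shift before turn [-147.3  155.4   -3.5]  after [146.7 156.    2.4] X [0. 1. 0.]
 turn [-0.41  0.02  0.23]  shift before turn [-147.3  155.4   -3.5]  after [-146.7  156.    -2.4] X [-0. -1. -0.]
 q [-0.5673  0.1412  1.4566  0.0005  1.5356  1.0032]
```

View pics/s16.png

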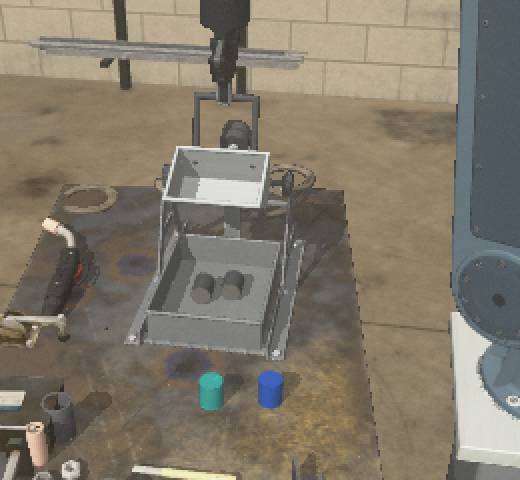

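```bash
python3 -m jog '[[13,0,0,0,0,0,1],[13,1,0,0,0,0,1],[11,2,0,0,0,0,1]]'; python3 -m jog '[[8,2,0,0,0,0,1],[4,1,0,0,0,0,1],[0,0,0,0,0,0,1]]'
```

```text
time_s: 18.02
eef_pos: [0.5493, -0.2456, 0.3247]
eef_rot: [-0.501, 0.499, -0.498, 0.502]
wrist_force: [7.0, 0.4, 1.3]
opening: 0.108
time_s: 18.27
eef_pos: [0.5488, -0.2586, 0.3205]
eef_rot: [-0.501, 0.5, -0.498, 0.501]
wrist_force: [6.7, -1.8, 1.1]
opening: 0.111
```

```bash
python3 -m jog '[[4,1,0,0,0,0,1],[0,0,0,0,0,0,1]]'; python3 -m jog '[[3,1,0,0,0,0,1],[0,0,0,0,0,0,1]]'; python3 -m jog '[[2,1,0,0,0,0,1],[0,0,0,0,0,0,1]]'
```

```text
time_s: 18.43
eef_pos: [0.5488, -0.2618, 0.3194]
eef_rot: [-0.501, 0.5, -0.498, 0.501]
wrist_force: [7.7, -0.1, 0.9]
opening: 0.11
time_s: 18.6
eef_pos: [0.5481, -0.2651, 0.3185]
eef_rot: [-0.5, 0.5, -0.499, 0.501]
wrist_force: [4.1, -3.3, 2.1]
opening: 0.109
time_s: 18.77
eef_pos: [0.5481, -0.2658, 0.3182]
eef_rot: [0.501, -0.5, 0.499, -0.501]
wrist_force: [3.9, 1.5, 5.0]
opening: 0.109
```

```bash
python3 -m jog '[[2,0,0,0,0,0,1],[0,0,0,0,0,0,1]]'; python3 - <<'E'
from h import *
import cv2
plan([.547,-.0635,.173],np.pi/2)
cv2.imwrite('pics/s17.png',cv2.resize(camera('side')[90:200,190:330],None,fx=5,fy=5))
E
```

```text
time_s: 18.93
eef_pos: [0.5481, -0.2659, 0.3183]
eef_rot: [0.502, -0.499, 0.5, -0.499]
wrist_force: [2.2, 8.0, 8.2]
opening: 0.112
t 18.93 pos [ 0.5481 -0.2659  0.3183] open 0.112 F [2.2 8.  8.2]
 turn [  -0.29 -179.91    0.17]  shift before turn [-201.9  145.9   -1. ]  after [202.4 145.3   1.1] X [0. 1. 0.]
 turn [-0.11  0.09 -0.18]  shift before turn [-201.9  145.9   -1. ]  after [-202.4  145.3   -1.1] X [-0. -1. -0.]
 q [-0.6482  0.1995  1.4108  0.0037  1.5317  0.9208]
```

View pics/s17.png

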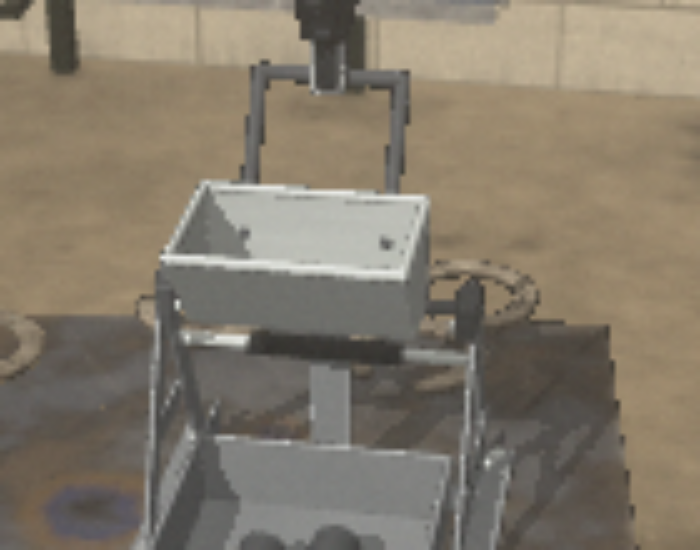

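```bash
python3 -m jog '[[-2,-1,0,0,0,0,1],[0,0,0,0,0,0,0.3],[0,0,0,0,0,0,0.2],[0,0,0,0,0,0,0.2],[0,0,0,0,0,0,0.2]]'; python3 - <<'E'
from h import *
import cv2
plan([.547,-.0635,.173],np.pi/2)
cv2.imwrite('pics/w18.png',camera('wrist'))
E
```

```text
time_s: 19.4
eef_pos: [0.5469, -0.2659, 0.3174]
eef_rot: [0.5, -0.5, 0.5, -0.499]
wrist_force: [-0.1, 0.0, 0.2]
opening: 0.398
t 19.4 pos [ 0.5469 -0.2659  0.3174] open 0.398 F [-0.1  0.   0.2]
 turn [  -0.05 -179.98   -0.13]  shift before turn [-202.3  144.5    0.4]  after [202.4 144.4  -0.1] X [0. 1. 0.]
 turn [ 0.08  0.02 -0.03]  shift before turn [-202.3  144.5    0.4]  after [-202.4  144.4    0.1] X [-0. -1. -0.]
 q [-0.6472  0.1988  1.4134 -0.0004  1.5308  0.9232]
```

View pics/w18.png

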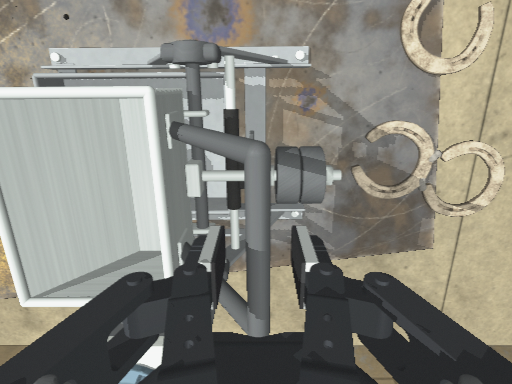

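Force is zero and the bar sits free, centred between the jaws. Straight up, then check.

```bash
python3 -m jog '[[0,-8,0,0,0,0,0.2],[0,-20,0,0,0,0,0.2],[0,-35,0,0,0,0,0.2],[0,-35,0,0,0,0,0.2],[0,-20,0,0,0,0,0.2],[0,0,0,0,0,0,0.2],[0,0,0,0,0,0,0.2],[0,0,0,0,0,0,0.2]]'; python3 -m jog '[[0,0,0,0,0,0,0.2],[0,0,0,0,0,0,0.2],[0,0,0,0,0,0,0.2],[0,0,0,0,0,0,0.2],[0,0,0,0,0,0,0.2],[0,0,0,0,0,0,0.2],[0,0,0,0,0,0,0.2],[0,0,0,0,0,0,0.2]]';python3 - <<'E'
from h import *
import cv2
plan([.547,-.0635,.173],np.pi/2)
cv2.imwrite('pics/s19.png',camera('side'))
cv2.imwrite('pics/w19.png',camera('wrist'))
cv2.imwrite('pics/t19.png',camera('top'))
E
```

```text
time_s: 20.12
eef_pos: [0.5471, -0.2657, 0.435]
eef_rot: [0.5, -0.5, 0.5, -0.499]
wrist_force: [-0.2, 0.3, -1.1]
opening: 0.395
time_s: 20.78
eef_pos: [0.5474, -0.2657, 0.4359]
eef_rot: [0.5, -0.5, 0.5, -0.5]
wrist_force: [-1.0, 0.5, -0.2]
opening: 0.404
t 20.78 pos [ 0.5474 -0.2657  0.4359] open 0.404 F [-1.   0.5 -0.2]
 turn [   0.   -179.95    0.01]  shift before turn [-202.2  262.9   -0.3]  after [202.2 262.9   0.4] X [0. 1. 0.]
 turn [-0.    0.05  0.  ]  shift before turn [-202.2  262.9   -0.3]  after [-202.2  262.9   -0.4] X [-0. -1. -0.]
 q [-0.6467  0.1732  1.2141  0.      1.7542  0.9232]
```

View pics/s19.png

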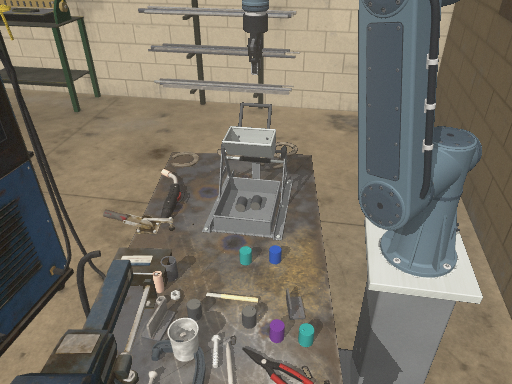

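View pics/w19.png

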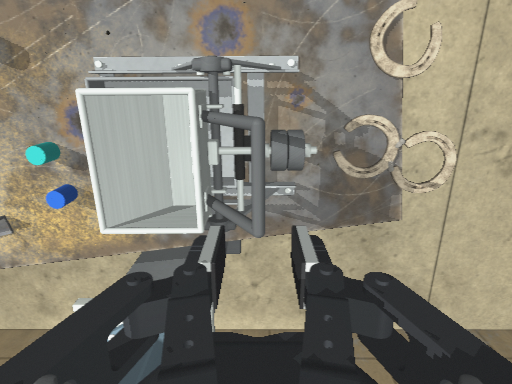

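View pics/t19.png

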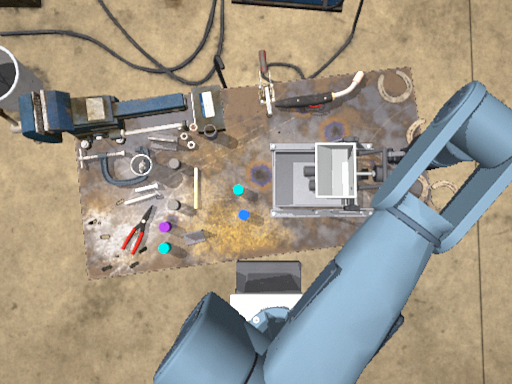

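```bash
python3 - <<'E'
import cv2,numpy as np
a=cv2.imread('pics/side0.png')[240:,:330].astype(int);b=cv2.imread('pics/s19.png')[240:,:330].astype(int)
d=(abs(a-b).max(2)>40).astype('uint8');n,l,s,c=cv2.connectedComponentsWithStats(d)
print([(x[:5]+[0,240,0,0,0]).tolist() for x in s[1:] if x[4]>8])
from bench import hand_in; print(hand_in())
E
```

```text
[[208, 261, 7, 8, 23], [269, 260, 8, 4, 14], [260, 266, 8, 15, 51], [209, 270, 6, 5, 16]]
the job is handed in; nothing more can be done
None
```

The job is done and handed in at about 21 s of the 72 s allowed. I dropped two bar ends into the bucket, one at a time. The second one's weight tripped it, and it tipped both into the tray by itself while the gripper was going up clear of it.

I then gripped the handle, swung the bucket back along its arc to the upright stop, released it and moved straight up.

**Last checks:**
- About 1.4 s after release, the side, top and wrist pictures show the bucket upright and empty.
- Both bar ends lie in the tray, and the gripper touches nothing.
- Comparing the first and last side pictures of the bench left of the hopper showed changes only where the two bar ends I took had stood. The other two bar ends, the coloured look-alikes, the soapstone, the angle offcut and the tee are where they were.
- In the readings I took, the wrist force stayed below about 25 N.

**One disagreement:** the wrist camera put the bar ends about 5 mm farther out in x than the fixed cameras did. For the grasps I went by the wrist camera, and both were centred.

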